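Close up the chopstick drawer and the pickle box

TASK

Tidy the counter for the next guest with your fingertips: push the drawer of the larger chest (the one with the chopsticks) fully shut, and push the lid of the pickle box down until it lies closed, in either order. Push gently, grasp or lift nothing and keep the pickle box in its place. Leave the smaller chest's open drawer just as it is, it is still to be refilled, and do not disturb the tableware.

Things in the scene. Friction and masses are not known exactly. Their poses are not given: they have to be found in the camera images.
- chop_chest: the chopstick chest, the larger of two dark wood chests: 120 mm wide (y), 250 mm deep (x), 75 mm tall, fixed to the table. Origin: on the table under the middle of the front edge of its carcass; its x points from the front into the chest, level, z up. One drawer, which slides out along -x; chopsticks lie in it
- chop_drawer (a joint): how far the chopstick drawer is pulled out, m: 0 = fully shut, up to 0.13. Slides with about 1.2 N of friction (plus 5 N per m/s), no spring or catch; stays where it is left
- chop_front (a point): middle of the outer face of the chopstick drawer's front, moves with the drawer: a plain upright panel without a handle, 118 mm wide, 69 mm tall, from 4 to 73 mm above the table; this point is 37.5 mm above the table, and 12 mm before the carcass front when shut
- pick_chest: the toothpick chest, the smaller dark wood chest: 75 mm wide, 130 mm deep, 58 mm tall, fixed to the table; origin and axes as for the chopstick chest. Its one drawer is empty and stays open
- pick_drawer (a joint): how far the toothpick drawer is pulled out, m: 0 = shut, up to 0.08
- pick_front (a point): middle of the outer face of the toothpick drawer's front, 29 mm above the table, moves with the drawer; panel 73 mm wide, 52 mm tall
- pickle_box: the pickle box, an open dark wood box with sliced pickles in it, 110 mm deep (x), 150 mm wide (y), 65 mm tall, about 0.75 kg, standing loose on the table; origin: centre of its underside, z up, its -x side faces the robot. Its lid is hinged along its far (+x) rim
- lid (a joint): angle of the pickle box lid, rad: 0 = shut, flat on the rim; 1.57 = standing upright; opens up and away from the robot, to at most 1.9. Stiff hinge (about 0.11 N m): it stays where it is left
- lid_hinge (a point): middle of the lid's hinge line, 65.5 mm above the table, on the lid's inner face; its position does not change as the lid swings, but its axes turn with the lid: its z axis is the normal of the lid's outer face and its -x axis runs from hinge to free edge
- lid_edge (a point): middle of the lid's free edge, on its outer face (the upper one when shut): 110 mm from the hinge. The lid is a plain board 110 x 150 x 8 mm, about 0.12 kg, without a handle
- teacup: blue-glazed teacup, 66 mm across, 72 mm tall, loose; origin: centre of its underside
- sauce_dish: small brown sauce dish, 64 mm across, 16 mm tall, loose; origin: centre of its underside
- rice_bowl: white bowl, 120 mm across, 65 mm tall, loose; origin: centre of its underside
- soup_bowl: dark red bowl, 116 mm across, 70 mm tall, loose; origin: centre of its underside
- cutlet_plate: grey plate with a sliced cutlet, 210 mm across, 35 mm tall, loose; origin: centre of its underside
- soy_bottle: soy bottle, 52 mm across, 140 mm tall, loose; origin: centre of its underside

How it is judged:
At the end, for the whole second after the job is handed in: The chopstick drawer is out by less than 4 mm and the pickle lid within 0.05 rad of shut; the toothpick drawer is within 10 mm of where it stood, the pickle box upright, at rest and within 30 mm of where it stood, and every piece of tableware within 30 mm of where it stood (value of joint chop_drawer below 0.004 m and value of joint lid below 0.05 rad and distance of pick_front from where it was at the start of the episode below 0.01 m and distance of each of pickle_box, teacup, sauce_dish, rice_bowl, soup_bowl, cutlet_plate, soy_bottle from where it was at the start of the episode below 0.03 m and angle between pickle_box's own z axis and vertical below 0.05 rad and linear speed of pickle_box below 0.02 m/s); the robot touches nothing.
It fails at once if the smaller chest's drawer is moved by more than 10 mm (distance of pick_front from where it was at the start of the episode above 0.01 m).
It fails at once if the pickle box is lifted or tipped, or shoved by more than 30 mm (height (world z) of pickle_box above 0.012 m or angle between pickle_box's own z axis and vertical above 0.15 rad or distance of pickle_box from where it was at the start of the episode above 0.03 m).
It fails at once if a piece of tableware is lifted or displaced by more than 30 mm (distance of any of teacup, sauce_dish, rice_bowl, soup_bowl, cutlet_plate, soy_bottle from where it was at the start of the episode above 0.03 m).
It fails at once if the chopstick chest or the pickle box is pushed harder than 60 N (contact force between the fingers and chop_chest above 60 N or contact force between the fingers and pickle_box above 60 N).
It also fails if it takes over 58 s, if anything falls off the work surface, if the arm or the gripper's body presses on something with over 40 N, if the wrist force passes 120 N, or if a joint passes its speed limit or range.

ROBOT

A 7-joint arm with a two-finger parallel gripper is mounted at the origin on the work surface. World frame = base frame: x ahead of the robot, y to its left, z up, the work surface at z = 0. Lengths are in m, angles in rad, forces in N, time in s.
With the tool pointing down it reaches from about 0.4 to 0.85 m from the base axis. Payload 10.4 kg.
Tool frame: the origin (TCP) lies on the front face of the gripper's body, between the roots of the fingers; the fingertips stand 73 mm ahead of it and the grasp point (between the pads) lies 54 mm ahead of it; z points along the fingers, y is the line along which they close (so a half turn about z gives the same grasp; the last joint's range is limited). The gripper opens to 85 mm and grips with 20 to 120 N. Pads are 22 mm wide; open, the fingers measure 114 mm over their backs; the gripper's body (76 mm by 85 mm) begins 54 mm behind the grasp point. The pads swing forward as they close: fully open they stand 13 mm farther back than shut.
Start: joints at [-1.241, 0.332, -0.065, 1.46, 0.022, 1.35, -0.088], TCP at [0.216, 0.587, 0.304] pointing down, gripper open.
Joint ranges: [-2.6, 2.6], [-0.5, 2.12], [-1.47, 1.34], [0.16, 2.42], [-1.27, 4.41], [0.06, 2.06], [-2.6, 2.6]. Speed limits (rad/s): [2.22, 2.22, 2.79, 2.79, 3.14, 3.14, 3.14].

INTERFACE

Orientations are given as a unit quaternion [x, y, z, w].
In Python, from workcell import manip gives the robot as it stands.
- The arm moves only by the shell command python3 -m jog 'ROWS' [FORCE]. ROWS is JSON, a list of rows, each an object with "grip": the gripper command: -1 is fully open, 1 is shut, values between are in proportion; "slide": the shift along the tool's x, y, z in cm, a list of three; "yaw": the turn about the tool's z in rad. A call has 1 to 8 rows; each row shifts and turns the commanded pose from where the row before left it, along the tool's axes as they then stand; what a row does not reach is not made up. A row lasts 1/10 s, in which the tool goes at most 50 mm and 8.59 degrees, less where a joint would pass 70% of its speed; a pose out of reach is approached as far as the arm can. A call with a gripper value outside its range is refused whole. The fingers move at their own pace and stop on an object; FORCE is the grip in N (left out, the last holds). Time passes only in rows, so rows that do not move let the fingers close. It gives the time, the measured TCP pose, the force, the opening and the grip force at its end, in the units of the state.
- manip.get_obs(): the state, without advancing time (a new reading comes with each control period).
- manip.camera(name): name is "side" or "top"; returns the picture (400x640x3 uint8, blue, green, red); there is no depth.
- manip.calibration(name): a dict with "vfov" (degrees; the focal length in pixels is half the picture's height over the tangent of half this angle, whatever the lens; pixels are square), "cx", "cy" (the principal point, pixels), "k1" (the pictures are not rectified: a ray, as slopes to the right and down, at radius r is drawn at 1 + k1 r^2 times it, then the intrinsics apply), "camera_from_world" (4x4, takes a point from world to camera coordinates). Camera axes: x right, y down, z forward; pixel columns grow to the right and rows downward; lengths in m; the calibration is good to about 2 mm. A picture is of the moment at which its call begins. calibration takes no time and is no camera call.
- manip.hand_in(): hands the job in; it is judged then, once.
Trained networks look in the newest picture that a camera, given by its name, has taken for a name from the list of things; names that differ only in an ending like _2 or _b are one class to them, and where a whole thing is asked for, a point or a joint stands for the part that bears it (a point fixed in the world has none). Each returns a list of dicts, best first, with "conf" (0 to 1); they miss things now and then, are a little off and sometimes report something else, mostly with a low value. They report only what shows in the picture. A call takes as long as a camera call.
- manip.masks_of(thing, camera): "region" (400x640 bool, what is visible of it) and "centre" ([column, row] in pixels, amid what is visible of it).
The state is a dict: "clock": time; "joint_pos": joint angles; "joint_velocities": joint speeds; "tau": joint torques, N m; "position": TCP position; "ee_rot": TCP orientation; "ft_force": force on the tool from outside, world axes, zero at the start; "torque": the same for the moment, N m; "grip_width": opening from 0.0 (shut) to 1.0 (fully open); "grasp_force": force on a finger pad.
Only numpy, scipy, OpenCV 4.12 (cv2) and the standard library are available. Lean on these libraries where they do the work, as an engineer would, in place of code of your own. Each camera call takes 0.05 s, during which the arm holds its last target. There are 200 camera calls.

## Working session

There is one attempt and no reset: what is moved stays moved. The work goes in short steps, Python scripts to look and compute and a shell command to move; the robot and the scene stay as the last step left them, time stands still between calls to the robot, and variables do not carry over. Pictures are saved under pics/ and viewed, at most 10 in all, crops included, and the job is handed in when it is done.

```bash
mkdir -p pics; cat > h.py <<'E'
import numpy as np, cv2
from workcell import manip
def cam(n):
    c=manip.calibration(n); f=200/np.tan(np.radians(c['vfov'])/2); return c,f,np.array(c['camera_from_world'])
def plane(n,px,z=None,axis=2):
    c,f,T=cam(n); d=np.array([(px[0]-c['cx'])/f,(px[1]-c['cy'])/f]); u=d.copy()
    for _ in range(20): u=d/(1+c['k1']*(u@u))
    r=T[:3,:3].T@np.array([u[0],u[1],1]); o=-T[:3,:3].T@T[:3,3]
    return o+r*(z-o[axis])/r[axis]
def proj(n,p):
    c,f,T=cam(n); q=T[:3,:3]@np.array(p)+T[:3,3]; u=q[:2]/q[2]; u=u*(1+c['k1']*(u@u)); return u*f+[c['cx'],c['cy']]
E
python3 - <<'E'
from h import *
for n in('top','side'):
    im=manip.camera(n); cv2.imwrite(f'pics/{n}0.png',im)
    c,f,T=cam(n); print(n,-T[:3,:3].T@T[:3,3],f)
for t,z in dict(chop_chest=.075,chop_front=.073,pick_chest=.058,pick_front=.055,pickle_box=.065,lid_edge=.1,teacup=.05,sauce_dish=.01,rice_bowl=.05,soup_bowl=.05,cutlet_plate=.02,soy_bottle=.1).items():
    for r in manip.masks_of(t,'top')[:2]: 
        ys,xs=np.where(r['region']); print(t,round(r['conf'],2),r['centre'],plane('top',r['centre'],z).round(3),xs.min(),xs.max(),ys.min(),ys.max())
print(manip.get_obs())
E
```

```text
top [0.26022312 0.04954068 1.45647406] 464.21837971182305
side [ 0.11127691 -1.22777007  0.96952408] 432.6837759820793
chop_chest 0.78 [407.1, 139.0] [ 0.655 -0.23   0.075] 380 436 83 198
chop_front 0.84 [403.5, 181.2] [ 0.523 -0.213  0.073] 380 420 161 198
chop_front 0.62 [254.8, 160.7] [0.596 0.238 0.073] 227 281 153 166
pick_chest 0.84 [330.3, 159.1] [0.6   0.007 0.058] 320 344 130 193
pick_front 0.62 [335.1, 180.2] [ 0.534 -0.007  0.055] 321 344 171 192
pickle_box 0.64 [256.1, 173.2] [0.558 0.235 0.065] 226 284 153 198
lid_edge 0.92 [253.5, 160.4] [0.59  0.238 0.1  ] 227 281 153 166
teacup 0.6 [294.9, 227.8] [0.39  0.119 0.05 ] 286 306 217 237
sauce_dish 0.75 [369.3, 232.8] [ 0.374 -0.111  0.01 ] 363 383 224 243
sauce_dish 0.48 [487.0, 239.8] [ 0.345 -0.476  0.01 ] 465 503 221 259
rice_bowl 0.57 [201.1, 246.9] [0.338 0.403 0.05 ] 183 220 224 262
soup_bowl 0.96 [485.1, 238.6] [ 0.346 -0.456  0.05 ] 465 503 221 260
soup_bowl 0.51 [482.0, 177.0] [ 0.536 -0.46   0.05 ] 470 497 167 187
cutlet_plate 0.88 [161.4, 184.5] [0.537 0.538 0.02 ] 127 193 153 217
soy_bottle 0.76 [483.4, 176.8] [ 0.527 -0.447  0.1  ] 469 496 167 187
{'clock': 0.7, 'joint_pos': array([-1.24059167,  0.33216864, -0.06470921,  1.46010375,  0.02155705,
        1.3499199 , -0.08851565]), 'joint_velocities': array([-0.00094697, -0.00085388, -0.0006701 ,  0.00014158,  0.00039922,
        0.00138212, -0.00156204]), 'tau': array([ 1.61834283e-03, -6.25091887e+01,  5.02781512e-02, -3.91771317e+01,
        1.66631449e-02,  1.69370203e-03,  2.52403419e-05]), 'position': array([0.21592795, 0.58652081, 0.30395533]), 'ee_rot': array([ 1.75495285e-01,  9.84480270e-01,  4.99987017e-05, -2.29022011e-05]), 'ft_force': array([-0.65987988, -0.02046689, -0.17059212]), 'torque': array([-0.02397624, -0.0217495 , -0.02695091]), 'grasp_force': 0.0, 'grip_width': 0.9976014896634682}
```

```bash
python3 - <<'E'
import cv2
a=cv2.imread('pics/top0.png')[70:270,210:450]; cv2.imwrite('pics/t1.png',cv2.resize(a,None,fx=3,fy=3,interpolation=cv2.INTER_CUBIC)[:600])
E
```

```text
(no output)
```

View pics/t1.png

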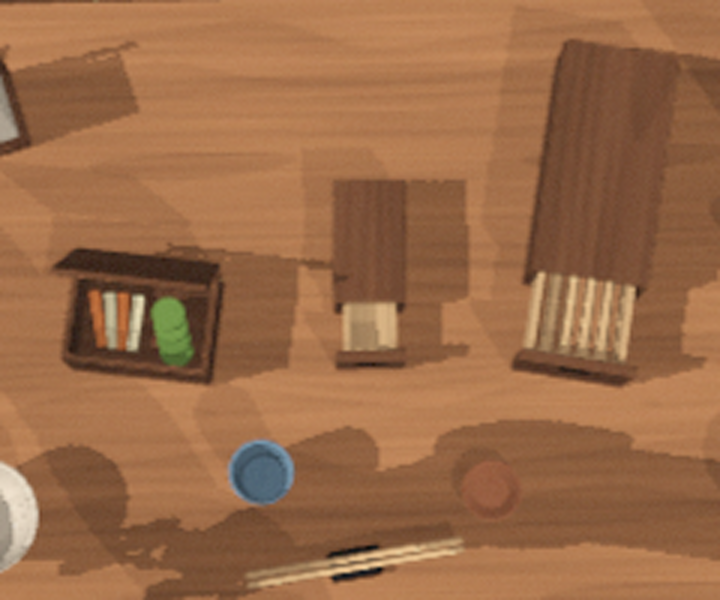

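View pics/side0.png

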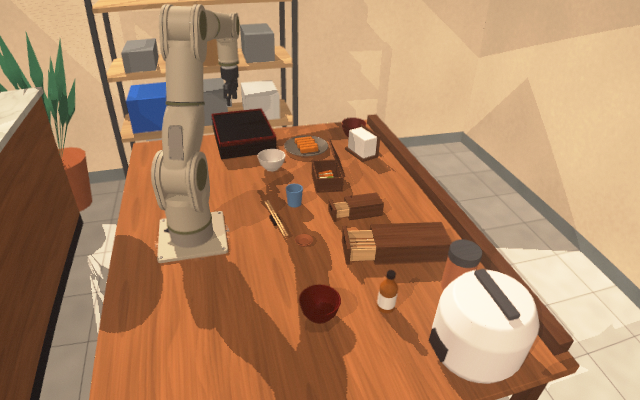

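```bash
python3 - <<'E'
from h import *
for nm,z,pts in [('carc top',.075,[(527,281),(642,293),(566,41),(680,56)]),('drawer front outer top',.073,[(513,367),(630,383)]),('drawer front inner top',.073,[(520,350),(636,366)]),('box rim near',.065,[(65,365),(212,381)]),('box rim sides far',.065,[(78,285),(220,292)]),('lidA',.17,[(75,250),(220,264)]),('lidB',.17,[(55,268),(216,285)]),('pickfront',.055,[(337,365),(404,365)]),('cup',.072,[(230,472),(294,472),(262,440),(262,504)]),('saucer',.016,[(460,488),(520,488),(490,458)])]:
    P=[plane('top',(210+a/3,70+b/3),z)[:2] for a,b in pts]; print(nm,np.round(P,3).tolist(),'ang',np.round(np.degrees(np.arctan2(-(P[1]-P[0])[0],(P[1]-P[0])[1]))-180,1))
b=plane('top',(210+138.5/3,70+373/3),.065)
th=np.radians(-6)
h=b[:2]+.11*np.array([np.cos(th),np.sin(th)]); print('hinge',h)
l=np.array([-np.sin(th),np.cos(th)]); x=np.array([np.cos(th),np.sin(th)])
for a in np.arange(.9,1.9,.1):
  print(round(a,1),[((proj('top',[*(h-x*(.11*np.cos(a)+o*-np.sin(a))+s*l*.075),.0655+.11*np.sin(a)+o*np.cos(a)])-[210,70])*3).round().tolist() for o in(0,.008) for s in(1,-1)])if 0 else print(round(a,1),[((proj('top',[*(h-x*(.11*np.cos(a)-o*np.sin(a))+s*l*.075),.0655+.11*np.sin(a)+o*np.cos(a)])-[210,70])*3).round().tolist() for o in(0,.008) for s in(1,-1)])
E
```

```text
carc top [[0.578, -0.161], [0.564, -0.277], [0.833, -0.212], [0.815, -0.33]] ang -7.2
drawer front outer top [[0.49, -0.144], [0.472, -0.261]] ang -9.0
drawer front inner top [[0.508, -0.151], [0.489, -0.268]] ang -9.1
box rim near [[0.502, 0.309], [0.483, 0.16]] ang -7.4
box rim sides far [[0.585, 0.296], [0.575, 0.151]] ang -4.0
lidA [[0.595, 0.281], [0.578, 0.144]] ang -6.7
lidB [[0.578, 0.3], [0.558, 0.148]] ang -7.2
pickfront [[0.499, 0.033], [0.498, -0.035]] ang -1.1
cup [[0.39, 0.142], [0.389, 0.079], [0.421, 0.11], [0.357, 0.111]] ang -1.1
saucer [[0.374, -0.092], [0.373, -0.154], [0.405, -0.124]] ang -1.1
hinge [0.60225118 0.22310623]
0.9 [[53.0, 309.0], [209.0, 322.0], [53.0, 301.0], [209.0, 315.0]]
1.0 [[53.0, 298.0], [210.0, 311.0], [53.0, 290.0], [210.0, 304.0]]
1.1 [[53.0, 287.0], [210.0, 300.0], [53.0, 279.0], [210.0, 292.0]]
1.2 [[53.0, 276.0], [211.0, 289.0], [53.0, 267.0], [211.0, 281.0]]
1.3 [[54.0, 264.0], [211.0, 278.0], [54.0, 256.0], [212.0, 269.0]]
1.4 [[54.0, 253.0], [212.0, 266.0], [55.0, 244.0], [213.0, 257.0]]
1.5 [[55.0, 241.0], [213.0, 254.0], [56.0, 233.0], [214.0, 246.0]]
1.6 [[57.0, 230.0], [215.0, 243.0], [58.0, 222.0], [215.0, 235.0]]
1.7 [[58.0, 219.0], [216.0, 232.0], [59.0, 211.0], [217.0, 224.0]]
1.8 [[60.0, 208.0], [217.0, 221.0], [61.0, 201.0], [218.0, 214.0]]
```

The top picture shows three things:
- The pickle lid is leaning at about 1.25 rad, with its free edge at crop (55–217, 268–285).
- The chopstick drawer is about 80 mm out, with its front at (513–630, 367–383).
- The toothpick drawer lies between them.

The side picture agrees. I'll do the lid first.

```bash
python3 -m jog '[{"grip":1,"slide":[0,0,0],"yaw":-0.107},{"grip":1,"slide":[0,0,0],"yaw":-0.107},{"grip":1,"slide":[-4,-2.5,0],"yaw":0},{"grip":1,"slide":[-4,-2.5,0],"yaw":0},{"grip":1,"slide":[-4,-2.5,0],"yaw":0},{"grip":1,"slide":[-4,-2.5,0],"yaw":0},{"grip":1,"slide":[-4,-2.5,0],"yaw":0},{"grip":1,"slide":[-4,-2.5,0],"yaw":0}]' 20; python3 -m jog '[{"grip":1,"slide":[-4,-2.5,0],"yaw":0},{"grip":1,"slide":[-4,-2.5,0],"yaw":0},{"grip":1,"slide":[-4,-2.5,0],"yaw":0},{"grip":1,"slide":[0,0,0],"yaw":0},{"grip":1,"slide":[0,0,0],"yaw":0}]'
```

```text
clock: 1.5
position: [0.4341, 0.4033, 0.3042]
ee_rot: [0.069, 0.998, 0.0, 0.0]
ft_force: [0.8, 0.5, -0.3]
grip_width: 0.003
grasp_force: 0.0
clock: 2.0
position: [0.5422, 0.3127, 0.3037]
ee_rot: [0.071, 0.997, -0.0, -0.0]
ft_force: [-0.5, 0.8, 0.0]
grip_width: -0.002
grasp_force: 0.0
```

```bash
python3 -m jog '[{"grip":1,"slide":[-3.2,-2.1,0],"yaw":0},{"grip":1,"slide":[-3.2,-2.1,0],"yaw":0},{"grip":1,"slide":[-3.2,-2.1,0],"yaw":0},{"grip":1,"slide":[-3,-2,0],"yaw":0},{"grip":1,"slide":[0,0,0],"yaw":0}]'; python3 - <<'E'
from h import *
im=manip.camera('side'); p=manip.get_obs()['position']; print(p)
cv2.imwrite('pics/s2.png',cv2.resize(im[80:230,230:430],None,fx=4,fy=4,interpolation=cv2.INTER_CUBIC))
E
```

```text
clock: 2.5
position: [0.6569, 0.2104, 0.3034]
ee_rot: [0.072, 0.997, -0.001, 0.0]
ft_force: [-0.8, -0.3, -0.4]
grip_width: -0.001
grasp_force: 0.0
[0.65535249 0.21315299 0.3034114 ]
```

View pics/s2.png

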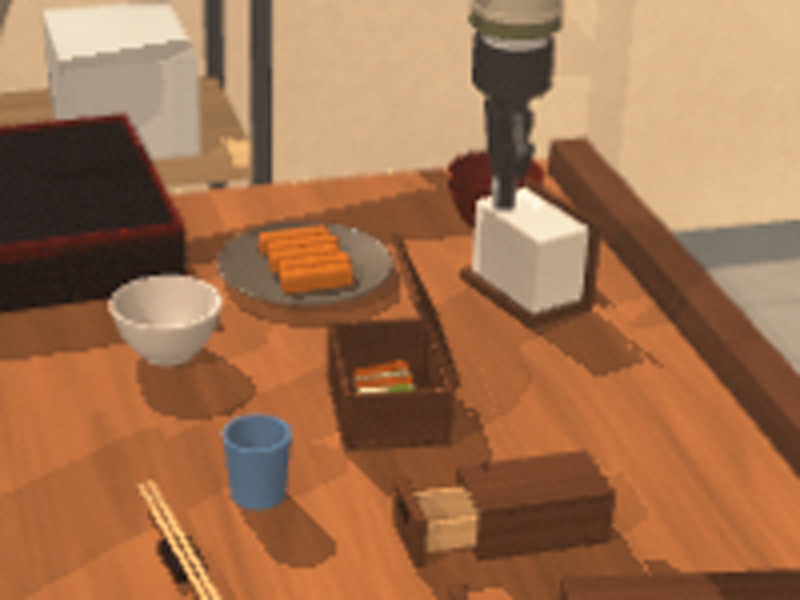

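The picture shows the lid still leaning toward the robot, from crop (400,240) to (455,385). The fingertips are behind it at (505,205), clear of the napkin block. Next I descend and approach from behind.

```bash
python3 -m jog '[{"grip":1,"slide":[0,0,2.5],"yaw":0},{"grip":1,"slide":[0,0,2.5],"yaw":0},{"grip":1,"slide":[0,0,2.2],"yaw":0},{"grip":1,"slide":[1.5,0,0],"yaw":0},{"grip":1,"slide":[1.5,0,0],"yaw":0},{"grip":1,"slide":[1,0,0],"yaw":0},{"grip":1,"slide":[0.7,0,0],"yaw":0},{"grip":1,"slide":[0.7,0,0],"yaw":0}]'
```

```text
clock: 3.35
position: [0.6005, 0.2226, 0.2323]
ee_rot: [0.069, 0.998, 0.0, 0.0]
ft_force: [-0.6, -0.3, -0.8]
grip_width: 0.003
grasp_force: 0.0
```

```bash
python3 -m jog '[{"grip":1,"slide":[0.7,0,0],"yaw":0},{"grip":1,"slide":[0.7,0,0],"yaw":0},{"grip":1,"slide":[0.7,0,0.1],"yaw":0},{"grip":1,"slide":[0.7,0,0.1],"yaw":0}]'
```

```text
clock: 3.75
position: [0.5731, 0.2255, 0.2299]
ee_rot: [0.069, 0.998, 0.0, 0.0]
ft_force: [1.4, -1.5, -0.2]
grip_width: -0.004
grasp_force: 0.5
```

```bash
python3 -m jog '[{"grip":1,"slide":[0.4,0,0.3],"yaw":0},{"grip":1,"slide":[0.5,0,0.4],"yaw":0},{"grip":1,"slide":[0.8,0,0.5],"yaw":0},{"grip":1,"slide":[0.8,0,0.5],"yaw":0},{"grip":1,"slide":[0.7,0,0.7],"yaw":0},{"grip":1,"slide":[0.6,0,0.7],"yaw":0}]'; python3 - <<'E'
from h import *
im=manip.camera('side')
cv2.imwrite('pics/s3.png',cv2.resize(im[80:230,230:430],None,fx=4,fy=4,interpolation=cv2.INTER_CUBIC))
E
```

```text
clock: 4.35
position: [0.5351, 0.2309, 0.1982]
ee_rot: [0.069, 0.998, -0.0, -0.0]
ft_force: [1.1, -0.7, -0.3]
grip_width: -0.001
grasp_force: 0.4
```

View pics/s3.png

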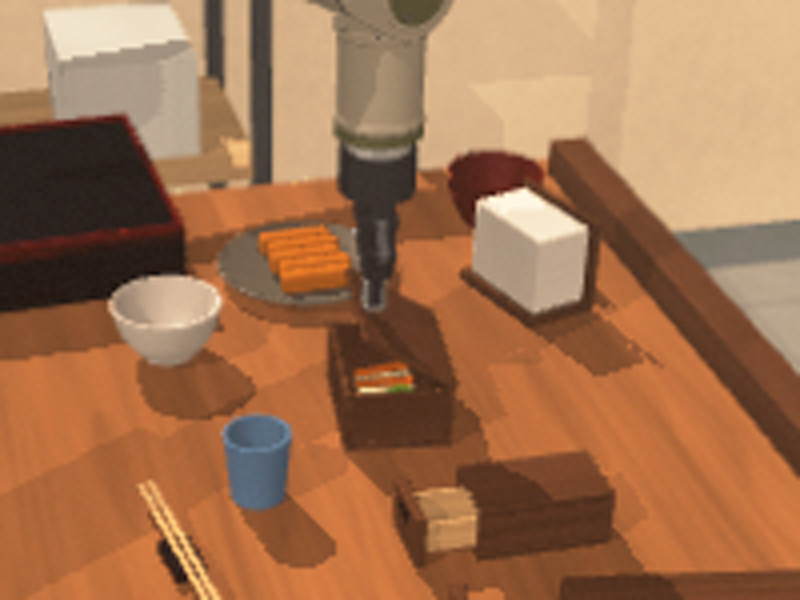

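The lid now leans at about 0.65 rad, with its free edge near crop (365,315) and the fingertip on its outer face. The box has not moved, so I keep following the arc.

```bash
python3 -m jog '[{"grip":1,"slide":[0.4,0,0.8],"yaw":0},{"grip":1,"slide":[0.3,0,0.8],"yaw":0},{"grip":1,"slide":[0.2,0,0.9],"yaw":0},{"grip":1,"slide":[0,0,0.9],"yaw":0},{"grip":1,"slide":[0,0,0.6],"yaw":0},{"grip":1,"slide":[0,0,0.5],"yaw":0},{"grip":1,"slide":[0,0,0.3],"yaw":0}]'
```

```text
clock: 5.1
position: [0.5269, 0.232, 0.1503]
ee_rot: [0.069, 0.998, -0.0, -0.0]
ft_force: [-0.9, 0.3, 0.6]
grip_width: 0.002
grasp_force: 0.3
```

```bash
python3 -m jog '[{"grip":1,"slide":[0,0,0.2],"yaw":0},{"grip":1,"slide":[0,0,0.2],"yaw":0},{"grip":1,"slide":[0,0,0],"yaw":0}]'
```

```text
clock: 5.4
position: [0.5269, 0.2321, 0.1468]
ee_rot: [0.069, 0.998, 0.0, 0.0]
ft_force: [0.4, -0.3, 0.4]
grip_width: -0.001
grasp_force: 0.0
```

```bash
python3 -m jog '[{"grip":1,"slide":[0,0,0.1],"yaw":0},{"grip":1,"slide":[0,0,0.1],"yaw":0},{"grip":1,"slide":[0,0,0],"yaw":0}]'
```

```text
clock: 5.7
position: [0.5271, 0.2322, 0.1461]
ee_rot: [0.069, 0.998, 0.0, 0.0]
ft_force: [-3.4, -1.8, 11.5]
grip_width: -0.002
grasp_force: 5.4
```

Contact at 11.5 N means the lid is seated on the rim. I lift off and travel to the drawer.

```bash
python3 -m jog '[{"grip":1,"slide":[0,0,-2],"yaw":0},{"grip":1,"slide":[0,0,-4],"yaw":0},{"grip":1,"slide":[0.3,-4,0],"yaw":0},{"grip":1,"slide":[0.3,-4.5,0],"yaw":0},{"grip":1,"slide":[0.3,-4.5,0],"yaw":0},{"grip":1,"slide":[0.3,-4.5,0],"yaw":0},{"grip":1,"slide":[0.3,-4.5,0],"yaw":0},{"grip":1,"slide":[0.3,-4.5,0],"yaw":0}]'; python3 -m jog '[{"grip":1,"slide":[0.3,-4.5,0],"yaw":0},{"grip":1,"slide":[0.3,-4.5,0],"yaw":0},{"grip":1,"slide":[0,-4,0],"yaw":0},{"grip":1,"slide":[0,0,0],"yaw":0}]'; python3 - <<'E'
from h import *
im=manip.camera('side')
cv2.imwrite('pics/s4.png',cv2.resize(im[130:280,270:470],None,fx=4,fy=4,interpolation=cv2.INTER_CUBIC))
E
```

```text
clock: 6.5
position: [0.4718, -0.0296, 0.2052]
ee_rot: [0.069, 0.998, 0.0, 0.0]
ft_force: [0.5, -0.6, 0.2]
grip_width: 0.0
grasp_force: 0.0
clock: 6.9
position: [0.4471, -0.1611, 0.2054]
ee_rot: [0.073, 0.997, -0.001, 0.001]
ft_force: [0.5, 0.5, 0.1]
grip_width: 0.005
grasp_force: 0.0
```

View pics/s4.png

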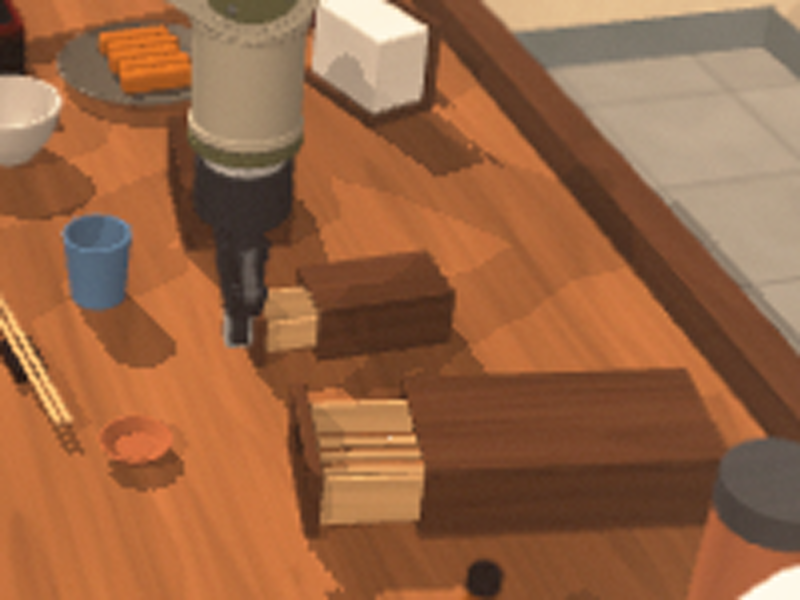

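The drawer is about 80 mm out with its front at crop (290–320, 385–535). The fingertips at (237,340) are in front of it and clear of the dish at (137,440). I move level with its middle and go down.

```bash
python3 -m jog '[{"grip":1,"slide":[0.2,-2,0],"yaw":0},{"grip":1,"slide":[0,-1.8,0],"yaw":0},{"grip":1,"slide":[0,0,2.5],"yaw":0},{"grip":1,"slide":[0,0,2.5],"yaw":0},{"grip":1,"slide":[0,0,2.5],"yaw":0},{"grip":1,"slide":[0,0,1.5],"yaw":0},{"grip":1,"slide":[0,0,0],"yaw":0}]'
```

```text
clock: 7.65
position: [0.4406, -0.1915, 0.1131]
ee_rot: [0.068, 0.998, 0.0, -0.002]
ft_force: [0.3, -0.2, -0.1]
grip_width: -0.001
grasp_force: 0.0
```

```bash
python3 -m jog '[{"grip":1,"slide":[-0.7,0,0],"yaw":0},{"grip":1,"slide":[-0.7,0,0],"yaw":0},{"grip":1,"slide":[-0.7,0,0],"yaw":0},{"grip":1,"slide":[-0.7,0,0],"yaw":0},{"grip":1,"slide":[-0.7,0,0],"yaw":0},{"grip":1,"slide":[-0.7,0,0],"yaw":0}]'
```

```text
clock: 8.25
position: [0.4833, -0.1991, 0.1149]
ee_rot: [0.069, 0.998, 0.0, -0.0]
ft_force: [-1.2, -0.1, 1.3]
grip_width: -0.002
grasp_force: 0.8
```

```bash
python3 -m jog '[{"grip":1,"slide":[-0.8,0,0],"yaw":0},{"grip":1,"slide":[-0.8,0,0],"yaw":0},{"grip":1,"slide":[-0.8,0,0],"yaw":0},{"grip":1,"slide":[-0.8,0,0],"yaw":0},{"grip":1,"slide":[-0.8,0,0],"yaw":0},{"grip":1,"slide":[-0.7,0,0],"yaw":0},{"grip":1,"slide":[-0.3,0,0],"yaw":0}]'
```

```text
clock: 8.95
position: [0.5332, -0.2058, 0.1148]
ee_rot: [0.069, 0.998, -0.0, 0.0]
ft_force: [-2.1, -0.1, 1.0]
grip_width: 0.003
grasp_force: 0.7
```

```bash
python3 -m jog '[{"grip":1,"slide":[-0.2,0,0],"yaw":0},{"grip":1,"slide":[-0.2,0,0],"yaw":0},{"grip":1,"slide":[-0.2,0,0],"yaw":0},{"grip":1,"slide":[0,0,0],"yaw":0}]'
```

```text
clock: 9.35
position: [0.5385, -0.2066, 0.1149]
ee_rot: [0.069, 0.998, 0.0, 0.0]
ft_force: [0.5, 0.2, 0.2]
grip_width: -0.002
grasp_force: 0.0
```

```bash
python3 -m jog '[{"grip":1,"slide":[-0.2,0,0],"yaw":0},{"grip":1,"slide":[-0.2,0,0],"yaw":0},{"grip":1,"slide":[-0.2,0,0],"yaw":0}]'
```

```text
clock: 9.65
position: [0.5444, -0.2076, 0.1149]
ee_rot: [0.069, 0.998, 0.0, -0.0]
ft_force: [-1.3, -0.5, 0.3]
grip_width: 0.004
grasp_force: 0.7
```

```bash
python3 -m jog '[{"grip":1,"slide":[-0.15,0,0],"yaw":0},{"grip":1,"slide":[-0.15,0,0],"yaw":0}]'
```

```text
clock: 9.85
position: [0.5473, -0.208, 0.1149]
ee_rot: [0.069, 0.998, 0.0, 0.0]
ft_force: [-1.1, -1.1, 0.4]
grip_width: 0.002
grasp_force: 0.6
```

```bash
python3 -m jog '[{"grip":1,"slide":[-0.15,0,0],"yaw":0},{"grip":1,"slide":[-0.15,0,0],"yaw":0}]'
```

```text
clock: 10.05
position: [0.5503, -0.2084, 0.1149]
ee_rot: [0.069, 0.998, 0.0, -0.0]
ft_force: [-2.2, -0.8, -0.3]
grip_width: -0.002
grasp_force: 0.6
```

```bash
python3 -m jog '[{"grip":1,"slide":[-0.15,0,0],"yaw":0},{"grip":1,"slide":[-0.15,0,0],"yaw":0}]'
```

```text
clock: 10.25
position: [0.5532, -0.2088, 0.1148]
ee_rot: [0.069, 0.998, 0.0, -0.0]
ft_force: [-1.9, -0.4, 0.4]
grip_width: 0.001
grasp_force: 0.6
```

```bash
python3 -m jog '[{"grip":1,"slide":[-0.1,0,0],"yaw":0},{"grip":1,"slide":[-0.1,0,0],"yaw":0}]'
```

```text
clock: 10.45
position: [0.5552, -0.2091, 0.1148]
ee_rot: [0.069, 0.998, 0.0, -0.0]
ft_force: [-1.9, 0.1, 1.4]
grip_width: -0.004
grasp_force: 0.6
```

```bash
python3 -m jog '[{"grip":1,"slide":[-0.15,0,0],"yaw":0},{"grip":1,"slide":[-0.1,0,0],"yaw":0}]'
```

```text
clock: 10.65
position: [0.5577, -0.2094, 0.1149]
ee_rot: [0.069, 0.998, 0.0, 0.0]
ft_force: [-1.9, -0.5, 0.2]
grip_width: 0.002
grasp_force: 0.6
```

```bash
python3 - <<'E'
from h import *
im=manip.camera('side')
cv2.imwrite('pics/s5.png',cv2.resize(im[130:280,270:470],None,fx=4,fy=4,interpolation=cv2.INTER_CUBIC))
E
```

```text
(no output)
```

View pics/s5.png

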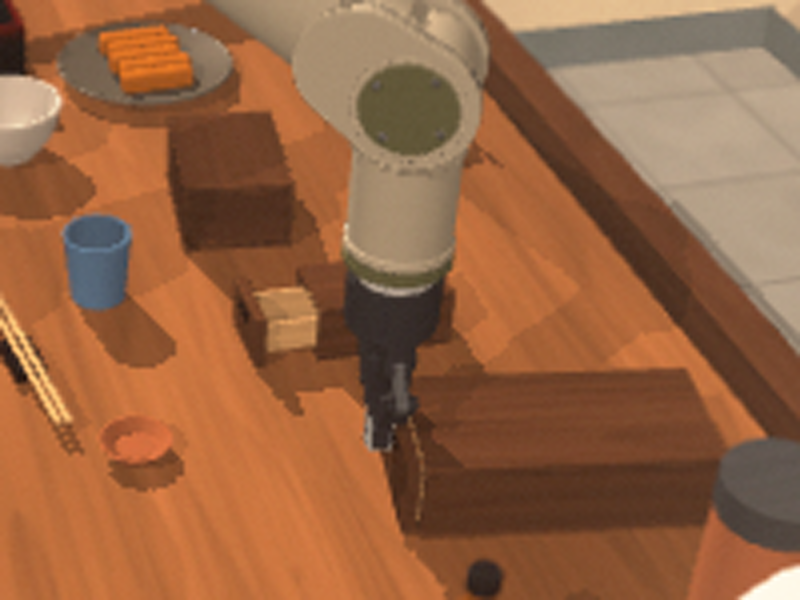

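The lid lies flat at (170–290, 115–185). A thin chopstick gap still shows at crop (420,480), so a few millimetres of drawer remain. I keep pushing in small steps.

```bash
python3 -m jog '[{"grip":1,"slide":[-0.1,0,0],"yaw":0},{"grip":1,"slide":[-0.1,0,0],"yaw":0}]'
```

```text
clock: 10.9
position: [0.5596, -0.2097, 0.1149]
ee_rot: [0.069, 0.998, 0.0, -0.0]
ft_force: [-1.5, -1.5, -0.1]
grip_width: -0.002
grasp_force: 0.6
```

```bash
python3 -m jog '[{"grip":1,"slide":[-0.1,0,0],"yaw":0},{"grip":1,"slide":[-0.1,0,0],"yaw":0}]'
```

```text
clock: 11.1
position: [0.5612, -0.21, 0.1148]
ee_rot: [0.069, 0.998, 0.0, -0.001]
ft_force: [-7.0, 0.5, 5.1]
grip_width: -0.0
grasp_force: 3.6
```

```bash
python3 -m jog '[{"grip":1,"slide":[-0.1,0,0],"yaw":0},{"grip":1,"slide":[0,0,0],"yaw":0}]'; python3 -m jog '[{"grip":1,"slide":[1,0,0],"yaw":0},{"grip":1,"slide":[2,0,0],"yaw":0},{"grip":1,"slide":[0,0,-4],"yaw":0},{"grip":1,"slide":[0,0,-4],"yaw":0},{"grip":1,"slide":[3,0,-4],"yaw":0},{"grip":1,"slide":[3,0,0],"yaw":0},{"grip":1,"slide":[0,0,0],"yaw":0}]'; python3 - <<'E'
from h import *
im=manip.camera('side')
cv2.imwrite('pics/s6.png',cv2.resize(im[130:280,270:470],None,fx=4,fy=4,interpolation=cv2.INTER_CUBIC))
E
```

```text
clock: 11.3
position: [0.5613, -0.2101, 0.1148]
ee_rot: [0.07, 0.998, 0.0, -0.002]
ft_force: [-10.0, 1.6, 7.4]
grip_width: 0.004
grasp_force: 4.9
clock: 12.0
position: [0.4711, -0.1978, 0.236]
ee_rot: [0.07, 0.998, 0.001, 0.001]
ft_force: [0.2, -0.5, 0.2]
grip_width: -0.005
grasp_force: 0.0
```

View pics/s6.png

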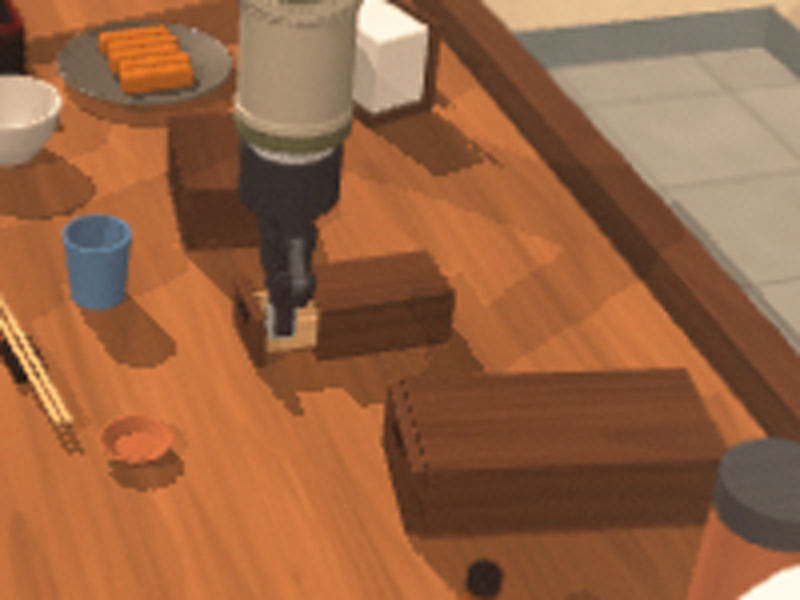

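The drawer is shut with no gap at crop (415,430) and the lid is flat. The toothpick drawer and tableware are where they were, and the arm is clear.

```bash
python3 -c "
from workcell import manip
print(manip.hand_in())"
```

```text
the job is handed in; nothing more can be done
None
```

The chopstick drawer is pushed shut and the pickle lid lies closed; the last picture showed nothing else moved, and the job is handed in (no verdict was returned).

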